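# Thread the lift guide rod through the sampler module's two bushings and hold it

### The job

First push the sampler module's carriage all the way along its rails to its end stop, so that its bushing lies under the bushing of the fixed upper arm. Then take the long guide rod out of the parts block by its black grip, thread it down through the upper bushing and on through the carriage's bushing, and finish still holding it there upright, with its lower end about half-way between the underside of the carriage and the base plate, so that a clip could be put on it: do not let go or rest it on the base plate. Leave the short rod and all other things on the bench where they are.

Things in the scene. Friction and masses are not known exactly. Their poses are not given: they have to be found in the camera images.
- module: Sampler lift module, fixed to the bench: aluminium base plate 140 x 225 x 12 mm (own x from -70 to 70, y from -175 to 50). Origin on the bench right under the upper bushing's axis; z up; the carriage slides along its +y. A post at own x = -56 (16 x 40 mm) carries the upper arm (own x -64 to 21, y -20 to 20, 95 to 115 mm above the bench). Two rail-end blocks, 72 mm high, at own y = 35 and -165 (12 mm thick, 70 mm wide). Its yaw varies by about 0.35 either way.
- upper_bushing (a point): Centre of the mouth (top face, 115 mm above the bench) of the upper bushing in the fixed arm: white 30 mm block, 20 mm thick, vertical bore 14 mm through it, mouth widened by a 3 mm chamfer. Axes as the module's.
- lower_bushing (a point): Centre of the mouth (top face, 70 mm above the bench) of the same kind of bushing in the sliding carriage, 20 mm thick (underside of the carriage 50 mm above the bench). Right under the upper bushing when the carriage is at its stop.
- carriage (a joint): Travel of the dark steel carriage along the module's +y: 0 at the far -y end, 0.060 m at the end stop where both bushings line up. Starts 35 to 60 mm short of the stop; it slides with about 2.5 N friction and stays where it is left; it moves in a straight line only.
- tab (a point): Upright push tab of the carriage: dark plate 44 mm (own x) x 12 mm (own y) standing from 70 to 125 mm above the bench, 85 mm from the carriage's bushing towards the module's -y. This point is on the tab's middle, 100 mm above the bench. Push its -y side or pinch it from above. Axes as the module's.
- parts_block: Grey block fixed to the bench, 60 (x) x 150 (y) x 45 mm high, with two 14 mm holes 40 mm deep at own y = -45 and +45, in which the long and the short rod stand, either way round. Origin under its centre on the bench.
- rod_center (a point): Middle of the long guide rod (half-way up): overall 170 mm long, a steel shaft of 12 mm diameter and 140 mm length with a chamfered lower end, then a black cylindrical grip 18 mm in diameter and 30 mm long on top. Own z runs along the rod to the grip. It starts upright with its lower end 5 mm above the bench. About 0.13 kg.
- rod_end (a point): Lower end of the long rod, on its axis, 85 mm below rod_center.
- rod_grip (a point): Middle of the long rod's black grip, on its axis, 70 mm above rod_center (155 mm from the lower end).
- short_rod_center (a point): Middle of the short rod, a bystander: same diameters and grip but 100 mm long overall, standing in the other hole of the parts block.
- screwdriver: Bystander: screwdriver 160 mm long lying on the bench on the module's +x side.
- spare_collar: Bystander: steel collar 32 mm across, 14 mm high, near the parts block.
- screw_dish: Bystander: small white dish 70 mm across, 30 mm high, on the module's -x side.

How it is judged:
On the way, in this order (a step that is already met when the one before it is completed fails the run):
1. the carriage is at its end stop while the rod is not yet at the bushings (value of joint carriage above 0.057 m and horizontal distance between rod_end and upper_bushing above 0.03 m), for 0.1 s.
2. the rod's end is inside the upper bushing (value of joint carriage above 0.057 m and horizontal distance between rod_end and upper_bushing below 0.005 m and z of rod_end in the frame of module below 0.11 m and angle between rod_center's own z axis and vertical below 0.12 rad), for 0.05 s.
3. the rod's end is inside the carriage's bushing too (value of joint carriage above 0.057 m and horizontal distance between rod_end and lower_bushing below 0.005 m and z of rod_end in the frame of module below 0.062 m), for 0.05 s.
At the end, for the whole second after the job is handed in: Carriage within 3 mm of its stop; long rod upright (0.08 rad) through both bushings, on their axis within 5 mm, its lower end 18 to 45 mm above the bench (carriage underside 50, base plate 12), still, held by the fingers (over 2 N); each bystander within 30 mm of its start (value of joint carriage above 0.057 m and horizontal distance between rod_end and lower_bushing below 0.005 m and horizontal distance between rod_center and upper_bushing below 0.006 m and z of rod_end in the frame of module between 0.018 and 0.045 m and angle between rod_center's own z axis and vertical below 0.08 rad and contact force between the fingers and rod above 2 N and linear speed of rod below 0.02 m/s and distance of each of short_rod_center, screwdriver, spare_collar, screw_dish from where it was at the start of the episode below 0.03 m); the arm keeps its last pose, push and grip.
It fails at once if another thing on the bench is moved by more than 40 mm (distance of any of short_rod_center, screwdriver, spare_collar, screw_dish from where it was at the start of the episode above 0.04 m).
It also fails if it takes over 64 s, if anything falls off the work surface, if the arm or the gripper's body presses on something with over 40 N, if the wrist force passes 120 N, or if a joint passes its speed limit or range.

### The arm

A 7-joint arm with a two-finger parallel gripper is mounted at the origin on the work surface. World frame = base frame: x ahead of the robot, y to its left, z up, the work surface at z = 0. Lengths are in m, angles in rad, forces in N, time in s.
With the tool pointing down it reaches from about 0.4 to 0.85 m from the base axis. Payload 10.4 kg.
Tool frame: the origin (TCP) lies on the front face of the gripper's body, between the roots of the fingers; the fingertips stand 73 mm ahead of it and the grasp point (between the pads) lies 54 mm ahead of it; x points along the fingers, y is the direction in which the jaws open and shut, and the axes are right-handed (so a half turn about x gives the same grasp; the last joint's range is limited). The gripper opens to 85 mm and grips with 20 to 120 N. Pads are 22 mm wide; open, the fingers measure 114 mm over their backs; the gripper's body (76 mm by 85 mm) begins 54 mm behind the grasp point. The pads swing forward as they close: fully open they stand 13 mm farther back than shut.
Start: joints at [1.304, 0.332, -0.065, 1.46, 0.022, 1.35, -0.088], TCP at [0.151, -0.607, 0.304] pointing down, gripper open.
Joint ranges: [-2.6, 2.6], [-0.5, 2.12], [-1.47, 1.34], [0.16, 2.42], [-1.27, 4.41], [0.06, 2.06], [-2.6, 2.6]. Speed limits (rad/s): [2.22, 2.22, 2.79, 2.79, 3.14, 3.14, 3.14].

### API

Orientations are given as a unit quaternion [x, y, z, w].
In Python, from workcell import manip gives the robot as it stands. The module is installed in compiled form; this text tells all that it offers.
- The arm moves only by the tool arm_command, never from a script. Its argument "moves" is a list that holds one entry, the list of rows, each a list of 5 numbers: the closure, from 0 (fully open) to 1 (shut), then the shift along the tool's x, y, z in units of 25 mm (1.0 is 25 mm), then the turn about the tool's x in degrees. A call has 1 to 12 rows; each row shifts and turns the commanded pose from where the row before left it, along the tool's axes as they then stand; what a row does not reach is not made up. A row lasts 1/12 s, in which the tool goes at most 41.7 mm and 7.16 degrees, less where a joint would pass 70% of its speed; a pose out of reach is approached as far as the arm can. A call is refused whole if a number of a shift passes 1 or a number of a turn 7.16, either way. A call with a gripper value outside its range is refused whole. The fingers move at their own pace and stop on an object; "force" is the grip in N (left out, the last holds). Time passes only in rows, so rows that do not move let the fingers close. It gives the time, the measured TCP pose, the force and the opening at its end, in the units of the state.
- manip.get_obs(): the state, without advancing time (a new reading comes with each control period).
- manip.camera(name): name is "scene" or "top" or "wrist"; returns the picture (400x640x3 uint8, red, green, blue); there is no depth.
- manip.camera_info(name): a dict with "vfov" (degrees; the focal length in pixels is half the picture's height over the tangent of half this angle, whatever the lens; pixels are square), "cx", "cy" (the principal point, pixels), "dist_coeffs" ([k1, k2, p1, p2, k3] as OpenCV has them; the pictures are not rectified), "pose" (4x4, takes a point from camera to world coordinates). Camera axes: x right, y down, z forward; pixel columns grow to the right and rows downward; lengths in m; the calibration is good to about 2 mm. A picture is of the moment at which its call begins: read the wrist's pose just before it. camera_info takes no time and is no camera call; for the wrist camera it gives the pose at the moment of the call.
- manip.hand_in(): hands the job in, once; it reports no verdict.
Trained networks look in the newest picture that a camera, given by its name, has taken for a name from the list of things; names that differ only in an ending like _2 or _b are one class to them, and where a whole thing is asked for, a point or a joint stands for the part that bears it (a point fixed in the world has none). Each returns a list of dicts, best first, with "confidence" (0 to 1); they miss things now and then, are a little off and sometimes report something else, mostly with a low value. They report only what shows in the picture. A call takes as long as a camera call.
- manip.regions_of(query, camera): "mask" (400x640 bool, what is visible of it) and "rect" ([left, top, right, bottom] in pixels, round what is visible of it).
- manip.pinpoint(query, camera): "pixel" ([row, column] in pixels: a listed point, or the origin of a listed thing).
The state is a dict: "clock": time; "joint_pos": joint angles; "joint_velocities": joint speeds; "tau": joint torques, N m; "position": TCP position; "ee_rot": TCP orientation; "ft_force": force on the tool from outside, world axes, zero at the start; "torque": the same for the moment, N m; "grip_width": opening from 0.0 (shut) to 1.0 (fully open).
Only numpy, scipy, OpenCV 4.12 (cv2) and the standard library are available. Lean on these libraries where they do the work, as an engineer would, in place of code of your own. Each camera call takes 0.05 s, during which the arm holds its last target.

## Working session

There is one attempt and no reset: what is moved stays moved. The work goes in short steps, Python scripts to look and compute and a tool call to move; the robot and the scene stay as the last step left them, time stands still between calls to the robot, and variables do not carry over. Pictures are saved under pics/ and viewed, and the job is handed in when it is done.

Besides the shell and the picture viewer there is one more tool, called after ">>>" in YAML: its name, and indented under it one key for each argument. arm_command: Moves the arm, as the interface text tells. Its arguments: {"type":"object","properties":{"moves":{"type":"array","items":{"type":"array","items":{"type":"array","items":{"type":"number"}}}},"force":{"type":"number"}},"required":["moves"]}

```bash
mkdir -p pics; ls
python3 - <<'E'
from workcell import manip
import cv2,numpy as np
o=manip.get_obs()
for k in o: print(k,np.round(o[k],4))
for n in ["scene","top","wrist"]:
    i=manip.camera_info(n); print(n,i["vfov"],i["cx"],i["cy"],i["dist_coeffs"]); print(np.round(i["pose"],4).tolist())
    if n!="wrist" or 1:
        cv2.imwrite(f"pics/{n}0.png",manip.camera(n)[:,:,::-1])
E
```

```text
pics
clock 0.0
joint_pos [ 1.3044  0.3328 -0.0647  1.461   0.0216  1.3499 -0.0885]
joint_velocities [-0.0002  0.0001 -0.0004 -0.0005 -0.0001 -0.0012  0.0002]
tau [-8.00000e-04 -6.25437e+01  4.87000e-02 -3.91614e+01  1.61000e-02
  1.00000e-02  0.00000e+00]
position [ 0.1508 -0.6063  0.3031]
ee_rot [-0.7018 -0.0865  0.7019 -0.0855]
ft_force [0.1612 0.1505 1.0979]
torque [-0.0014  0.0241  0.048 ]
grip_width 0.999
scene 56.64193401946721 312.8473653613781 196.67874110742366 [0.02046416 0.         0.         0.         0.        ]
[[-0.8554, 0.2883, -0.4303, 0.8812], [0.5177, 0.448, -0.7289, 0.5968], [-0.0174, -0.8463, -0.5325, 0.5217], [0.0, 0.0, 0.0, 1.0]]
top 42.259521694980826 325.2719266195275 199.38433187830233 [-0.05845472  0.          0.          0.          0.        ]
[[-0.0285, -0.9924, 0.1198, 0.4355], [-0.9995, 0.03, 0.0102, 0.0514], [-0.0137, -0.1195, -0.9927, 1.2131], [0.0, 0.0, 0.0, 1.0]]
wrist 64.57630525641221 320.0424312622633 199.20770390962863 [-0.00344787  0.          0.          0.          0.        ]
[[0.2394, -0.936, -0.2579, 0.2163], [-0.9709, -0.2314, -0.0618, -0.5893], [-0.0018, 0.2651, -0.9642, 0.3741], [0.0, 0.0, 0.0, 1.0]]
```

View pics/scene0.png

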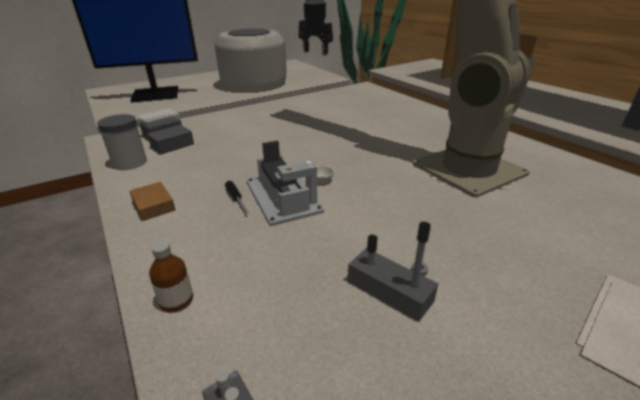

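View pics/top0.png

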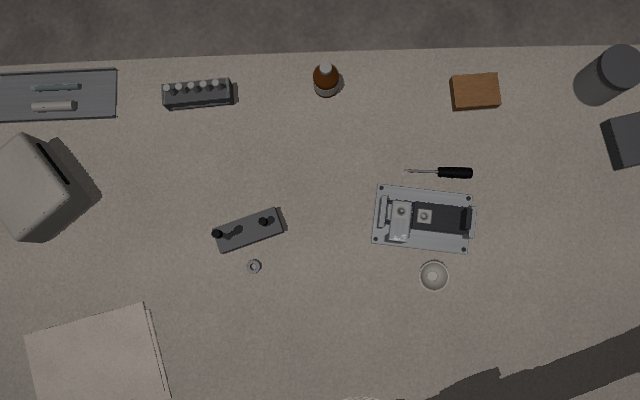

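The scene view shows the module around (285,190) and the block around (392,280), with the long rod on the right at (424,232). In the top view, the module is around (422,218) with its tab at (467,217). The block is around (248,230) with the long rod's grip at (217,233). Next I'll triangulate these.

```bash
cat > h.py <<'E'
from workcell import manip
import cv2,numpy as np
from scipy.optimize import least_squares
from scipy.spatial.transform import Rotation as R
def K(i):
    f=200/np.tan(np.radians(i["vfov"])/2); return np.array([[f,0,i["cx"]],[0,f,i["cy"]],[0,0,1.]])
def proj(i,P):
    T=np.linalg.inv(i["pose"]); r,_=cv2.Rodrigues(T[:3,:3])
    return cv2.projectPoints(np.atleast_2d(P).astype(float),r,T[:3,3],K(i),np.array(i["dist_coeffs"]))[0][:,0]
def ray(i,rc):
    u=cv2.undistortPoints(np.array([[[rc[1],rc[0]]]],float),K(i),np.array(i["dist_coeffs"]))[0,0]
    d=i["pose"][:3,:3]@np.array([u[0],u[1],1]); return i["pose"][:3,3],d/np.linalg.norm(d)
def atz(i,rc,z):
    o,d=ray(i,rc); return o+d*(z-o[2])/d[2]
E
python3 - <<'E'
from h import *
I={n:manip.camera_info(n) for n in("scene","top")}
for n in I:manip.camera(n)
Z=dict(module=0,upper_bushing=.115,lower_bushing=.07,tab=.1,parts_block=0,rod_center=.09,rod_end=.005,rod_grip=.16,short_rod_center=.055,screwdriver=.01,spare_collar=.007,screw_dish=0)
for q,z in Z.items():
    for n in I:
        for d in manip.pinpoint(q,n)[:2]:
            print(q,n,np.round(d["pixel"],1),round(d["confidence"],2),np.round(atz(I[n],d["pixel"],z),4))
E
```

```text
module scene [208.1 291.5] 0.74 [ 0.5329 -0.1003  0.    ]
module top [217.6 395. ] 0.89 [ 0.5339 -0.0987  0.    ]
upper_bushing scene [166.2 289.4] 0.84 [ 0.529  -0.1062  0.115 ]
upper_bushing top [212. 401.] 0.77 [ 0.5361 -0.0978  0.115 ]
lower_bushing scene [174.8 279.7] 0.77 [ 0.5329 -0.1559  0.07  ]
lower_bushing top [212.6 425.3] 0.87 [ 0.5372 -0.1578  0.07  ]
tab scene [149.8 272.1] 0.72 [ 0.5101 -0.2415  0.1   ]
tab top [220.6 467.5] 0.92 [ 0.5145 -0.2427  0.1   ]
parts_block scene [293.9 389.5] 0.86 [0.5152 0.2488 0.    ]
parts_block top [232.9 251.8] 0.9 [0.5078 0.2387 0.    ]
parts_block top [277.2 429.4] 0.63 [ 0.3927 -0.1726  0.    ]
rod_center scene [266.9 415.9] 0.79 [0.5017 0.2866 0.09  ]
rod_center scene [231.9 425. ] 0.58 [0.4194 0.2263 0.09  ]
rod_center top [235.6 225.3] 0.7 [0.4982 0.2829 0.09  ]
rod_end scene [151.5 270.4] 0.37 [ 0.4369 -0.4216  0.005 ]
rod_end top [213.1 393.2] 0.36 [ 0.5441 -0.0944  0.005 ]
rod_grip scene [233.9 425.2] 0.65 [0.4978 0.2902 0.16  ]
rod_grip top [234.6 221.3] 0.64 [0.4965 0.2767 0.16  ]
short_rod_center scene [257.1 367.1] 0.81 [0.5285 0.1941 0.055 ]
short_rod_center scene [166.3 285.6] 0.41 [ 0.486  -0.2151  0.055 ]
screwdriver scene [273.5 419.1] 0.35 [0.4393 0.2458 0.01  ]
screwdriver top [172.4 435.5] 0.8 [ 0.6369 -0.1978  0.01  ]
spare_collar scene [272.1 423.2] 0.53 [0.4272 0.2451 0.007 ]
spare_collar top [265.3 254. ] 0.55 [0.432  0.2335 0.007 ]
screw_dish scene [182.1 324.2] 0.54 [ 0.3929 -0.166   0.    ]
screw_dish top [279.2 429.6] 0.56 [ 0.3881 -0.1729  0.    ]
```

```bash
cat >> h.py <<'E'
def tool(target,yaw=None):
    """print units to go to target TCP"""
    o=manip.get_obs(); M=R.from_quat(o["ee_rot"]).as_matrix()
    d=np.array(target)-o["position"]
    print("pos",np.round(o["position"],4),"toolx",np.round(M[:,0],4),"tooly",np.round(M[:,1],4),"clock",o["clock"],"F",np.round(o["ft_force"],1))
    print("world d",np.round(d,4)," units tool xyz",np.round(M.T@d/.025,3))
E
python3 -c "
from h import *
tool([.45,-.22,.33])"
```

```text
pos [ 0.1509 -0.6065  0.3039] toolx [-0.e+00 -1.e-04 -1.e+00] tooly [ 2.414e-01 -9.704e-01  1.000e-04] clock 1.45 F [ 0.1 -0.8 -0.1]
world d [0.2991 0.3865 0.0261]  units tool xyz [ -1.044 -12.116 -15.344]
```

>>> arm_command:
  moves:
    - [[0,-0.1,-0.8,-1,0],[0,-0.1,-0.8,-1,0],[0,-0.1,-0.8,-1,0],[0,-0.1,-0.8,-1,0],[0,-0.1,-0.8,-1,0],[0,-0.1,-0.8,-1,0],[0,-0.1,-0.8,-1,0],[0,-0.1,-0.8,-1,0],[0,-0.1,-0.8,-1,0],[0,-0.1,-0.8,-1,0],[0,0,-0.8,-1,0],[0,0,-0.8,-1,0]]

```text
clock: 2.45
position: [0.3848, -0.2998, 0.3294]
ee_rot: [0.702, 0.086, -0.702, 0.086]
ft_force: [0.6, -1.3, -0.7]
grip_width: 1.004
```

>>> arm_command:
  moves:
    - [[0,0,-0.8,-1,0],[0,0,-0.8,-1,0],[0,0,-0.8,-1,0],[0,0,0,0,0],[0,0,0,0,0]]

```text
clock: 2.87
position: [0.4432, -0.2233, 0.3291]
ee_rot: [0.702, 0.087, -0.702, 0.087]
ft_force: [0.2, -0.9, 0.0]
grip_width: 1.001
```

```bash
cat > look.py <<'E'
from h import *
import sys
def look(tag,qs):
    Z=dict(module=0,upper_bushing=.115,lower_bushing=.07,tab=.1,parts_block=0,rod_center=.09,rod_grip=.16,short_rod_center=.055,rod_end=.12)
    i=manip.camera_info("wrist"); p=manip.camera("wrist"); cv2.imwrite(f"pics/{tag}.png",p[:,:,::-1])
    for q in qs:
        for d in manip.pinpoint(q,"wrist")[:1]:
            print(q,np.round(d["pixel"],1),round(d["confidence"],2),np.round(atz(i,d["pixel"],Z[q]),4))
    return i
if __name__=="__main__":
    tool([.45,-.22,.33]); look(sys.argv[1],sys.argv[2:])
E
python3 look.py w1 module upper_bushing lower_bushing tab
```

```text
pos [ 0.4432 -0.2233  0.3291] toolx [ 4.e-04 -1.e-04 -1.e+00] tooly [ 2.450e-01 -9.695e-01  2.000e-04] clock 2.8667 F [ 0.2 -0.9  0. ]
world d [0.0068 0.0033 0.0009]  units tool xyz [-0.037 -0.063 -0.295]
module [ 61.3 234.4] 0.76 [ 0.5401 -0.0945  0.    ]
upper_bushing [ 44.5 196.4] 0.8 [ 0.5362 -0.0939  0.115 ]
lower_bushing [ 75.1 274.2] 0.6 [ 0.5317 -0.1539  0.07  ]
tab [114.8 353.5] 0.85 [ 0.5139 -0.2361  0.1   ]
```

View pics/w1.png

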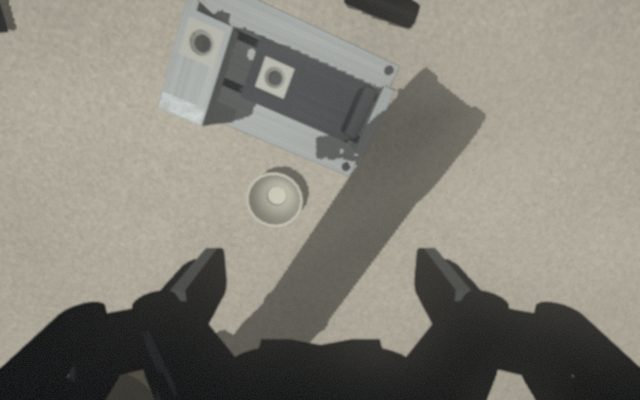

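```bash
python3 - <<'E'
from h import *
i=manip.camera_info("wrist")
for a,b,z in [((0,240),(67,398),.012),((131,225),(174,352),.012),((42,202),(76,276),.09)]:
    A=atz(i,a,z);B=atz(i,b,z);d=A-B;print(A,B,np.arctan2(-d[0],d[1]))
A=atz(i,(42,202),.115);B=atz(i,(76,276),.07);d=A-B;print(A,B,np.arctan2(-d[0],d[1]))
T=[atz(i,p,.125) for p in ((82,360),(90,378),(137,345),(142,356))];print(np.array(T))
E
python3 - <<'E'
import cv2
p=cv2.imread('pics/w1.png')[0:180,150:420]
cv2.imwrite('pics/w1z.png',cv2.resize(p,None,fx=2.9,fy=2.9,interpolation=cv2.INTER_CUBIC))
E
```

```text
[ 0.60060534 -0.0967429   0.012     ] [ 0.57653119 -0.28354079  0.012     ] -0.12817156716211428
[ 0.45889589 -0.10330658  0.012     ] [ 0.44451132 -0.26517359  0.012     ] -0.08863373336990135
[ 0.54093812 -0.09205641  0.09      ] [ 0.52865399 -0.16213196  0.09      ] -0.1735352324477397
[ 0.5382147  -0.10149939  0.115     ] [ 0.53003976 -0.1591011   0.07      ] -0.14098029102701815
[[ 0.53801753 -0.23508876  0.125     ]
 [ 0.53556244 -0.25114809  0.125     ]
 [ 0.4923219  -0.23457287  0.125     ]
 [ 0.49048253 -0.24482847  0.125     ]]
```

View pics/w1z.png

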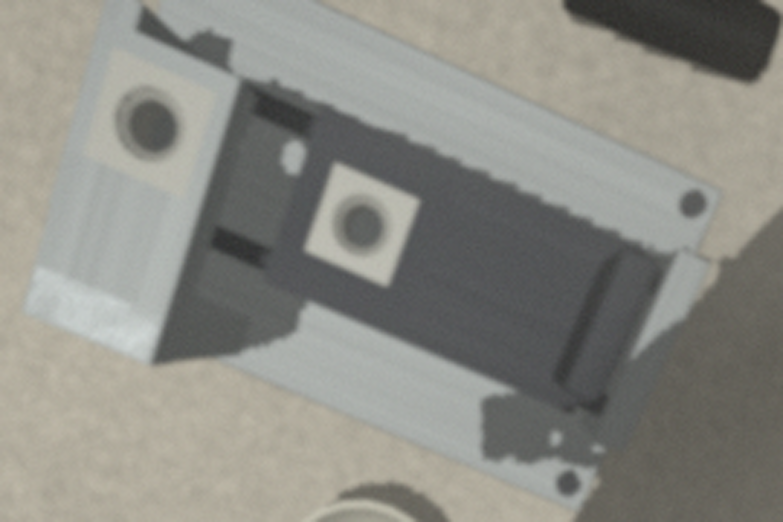

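Run:
```python
from h import *
i=manip.camera_info("wrist")
px=[(201.7,42.4),(397.6,65.5),(349.3,175.2),(232.8,28.3),(274.7,77.5)]
L=[(0,0,.115),(.07,-.175,.012),(-.07,-.175,.012),(.021,-.02,.115),(0,None,.07)]
def pts(p):
    c,s=np.cos(p[2]),np.sin(p[2]); o=[]
    for x,y,z in L:
        if y is None:y=-p[3]
        o.append((p[0]+c*x-s*y,p[1]+s*x+c*y,z))
    return np.array(o)
f=lambda p:(proj(i,pts(p))-np.array(px)).ravel()
r=least_squares(f,[.535,-.1,-.12,.055]);print(r.x,np.round(f(r.x),1))
```

```text
[ 0.53727316 -0.10080092 -0.15754526  0.05801005] [-0.7  0.6  1.9 -0.5 -0.1  1.3 -0.6 -1.  -0.1  0.2]
```

The wrist picture shows the upper bore at (202,42), the lower bushing at (275,77) and the tab near (358,112). I'll turn the jaws along the rails, come down over the tab and pinch it.

>>> arm_command:
  moves:
    - [[0,0,0,0,5.7],[0,0,0,0,5.7],[0,0,0,0,5.7],[0,0,0,0,5.7],[0,0.5,0.1,-0.75,0],[0,0.5,0.1,-0.75,0],[0,0.5,0.07,-0.75,0],[0,0.5,0,-0.7,0],[0,1,0,0,0],[0,1,0,0,0],[0,0,0,0,0],[0,0,0,0,0]]

```text
clock: 4.12
position: [0.5133, -0.2434, 0.2283]
ee_rot: [-0.704, 0.055, 0.706, 0.055]
ft_force: [0.2, 0.0, 0.7]
grip_width: 0.998
```

```bash
python3 look.py w2 tab lower_bushing upper_bushing; python3 -c "
from h import *
tool([.515,-.241,.164])"
```

```text
pos [ 0.5133 -0.2434  0.2283] toolx [-0.0023  0.001  -1.    ] tooly [-1.547e-01 -9.880e-01 -6.000e-04] clock 4.1167 F [0.2 0.  0.7]
world d [-0.0633  0.0234  0.1017]  units tool xyz [-4.06  -0.536  2.658]
tab [212.6 310.2] 0.69 [ 0.5175 -0.2362  0.1   ]
lower_bushing [197.2 200.6] 0.7 [ 0.5328 -0.1545  0.07  ]
upper_bushing [222.8  78. ] 0.72 [ 0.5381 -0.0946  0.115 ]
pos [ 0.5148 -0.2434  0.2309] toolx [ 0.0025 -0.0015 -1.    ] tooly [-0.154  -0.9881  0.0011] clock 4.3167 F [-0.5  0.5  0.7]
world d [ 0.0002  0.0024 -0.0669]  units tool xyz [ 2.675 -0.099  0.012]
```

View pics/w2.png

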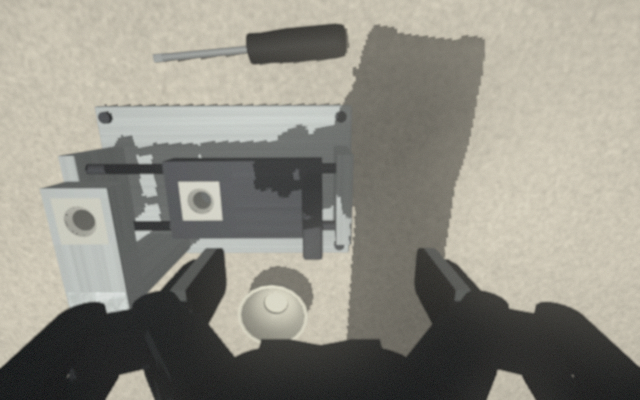

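Rails run horizontally in the image, so the yaw is right. The tab (312,215) lies between the fingers. Next I'll descend and pinch.

>>> arm_command:
  force: 30
  moves:
    - [[0,0.7,-0.1,0,0],[0,0.7,0,0,0],[0,0.7,0,0,0],[0,0.5,0,0,0],[0.5,0,0,0,0],[1,0,0,0,0],[1,0,0,0,0],[1,0,0,0,0],[1,0,0,0,0],[1,0,0,0,0],[1,0,0,0,0],[1,0,0,0,0]]

```text
clock: 5.32
position: [0.515, -0.2404, 0.1647]
ee_rot: [0.705, -0.055, -0.705, -0.054]
ft_force: [-1.6, 0.9, 6.7]
grip_width: 0.136
```

```bash
python3 look.py w3 tab lower_bushing upper_bushing
```

```text
pos [ 0.515  -0.2404  0.1647] toolx [ 1.e-03 -5.e-04 -1.e+00] tooly [-1.533e-01 -9.882e-01  3.000e-04] clock 5.3167 F [-1.6  0.9  6.7]
world d [-0.065   0.0204  0.1653]  units tool xyz [-6.614 -0.405  2.687]
tab [257.7 317.9] 0.95 [ 0.5169 -0.2385  0.1   ]
lower_bushing [233.4 167.9] 0.94 [ 0.5303 -0.1554  0.07  ]
```

View pics/w3.png

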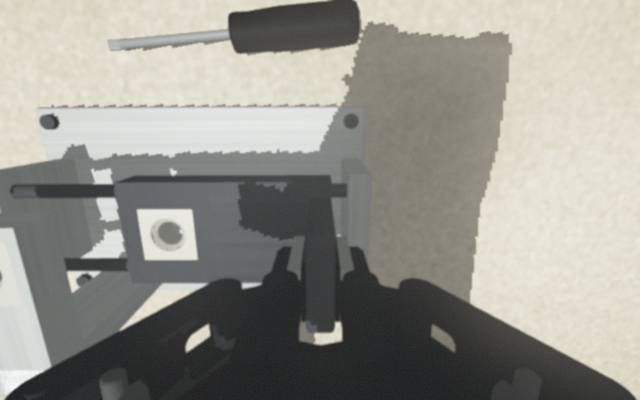

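The tab is pinched (opening about 11.6 mm) at column 318. Now I'll drag it toward the stop.

>>> arm_command:
  moves:
    - [[1,0,-0.2,0,0],[1,0,-0.2,0,0],[1,0,-0.2,0,0],[1,0,-0.2,0,0],[1,0,-0.2,0,0],[1,0,-0.2,0,0],[1,0,-0.2,0,0],[1,0,-0.2,0,0],[1,0,-0.2,0,0],[1,0,-0.2,0,0],[1,0,-0.2,0,0],[1,0,0,0,0]]

```text
clock: 6.52
position: [0.5234, -0.1856, 0.1647]
ee_rot: [0.705, -0.054, -0.705, -0.054]
ft_force: [-2.6, 2.4, 5.8]
grip_width: 0.138
```

```bash
python3 look.py w4 tab lower_bushing upper_bushing
```

```text
pos [ 0.5234 -0.1856  0.1647] toolx [ 7.e-04 -7.e-04 -1.e+00] tooly [-1.528e-01 -9.883e-01  6.000e-04] clock 6.5167 F [-2.6  2.4  5.8]
world d [-0.0734 -0.0344  0.1653]  units tool xyz [-6.613  1.813  2.685]
lower_bushing [234.8 165.4] 0.78 [ 0.538 -0.099  0.07 ]
upper_bushing [275.1 106.7] 0.86 [ 0.5383 -0.0953  0.115 ]
```

View pics/w4.png

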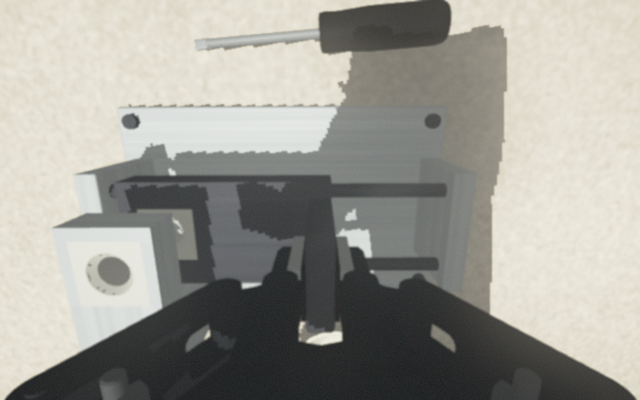

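Carriage is nearly home: 55 mm moved, with no stop force yet. I'll push on gently until the force rises.

>>> arm_command:
  moves:
    - [[1,0,-0.1,0,0],[1,0,-0.1,0,0],[1,0,0,0,0]]

```text
clock: 6.97
position: [0.5239, -0.1819, 0.1647]
ee_rot: [0.705, -0.055, -0.705, -0.054]
ft_force: [-3.2, -1.3, 6.6]
grip_width: 0.137
```

>>> arm_command:
  moves:
    - [[1,0,-0.1,0,0],[1,0,-0.1,0,0],[1,0,0,0,0]]

```text
clock: 7.22
position: [0.5239, -0.1815, 0.1648]
ee_rot: [0.705, -0.058, -0.705, -0.054]
ft_force: [-3.3, -17.7, 4.4]
grip_width: 0.135
```

It's at the stop: reaction force 17.7 N and no further motion. I'll relax, open partially and rise.

>>> arm_command:
  moves:
    - [[1,0,0.1,0,0],[0.6,0,0,0,0],[0.6,0,0,0,0],[0.6,0,0,0,0],[0.6,0,0,0,0],[0.6,-0.3,0,0,0],[0.6,-0.8,0,0,0],[0.6,-1,0,0,0],[0.6,-1,0,0,0],[0.5,-1,0,0,0],[0.3,-1,0,0,0],[0,-1,0,0.6,0]]

```text
clock: 8.22
position: [0.5104, -0.1759, 0.318]
ee_rot: [0.705, -0.054, -0.705, -0.054]
ft_force: [-0.4, 0.3, -0.2]
grip_width: 0.77
```

>>> arm_command:
  moves:
    - [[0,-0.5,0,1,0],[0,0,0,1,0],[0,0,0,1,0],[0,0,0,0,0],[0,0,0,0,0],[0,0,0,0,0]]

```text
clock: 8.72
position: [0.4357, -0.1646, 0.3294]
ee_rot: [0.705, -0.054, -0.705, -0.054]
ft_force: [-0.7, 0.0, 0.2]
grip_width: 0.998
```

```bash
python3 look.py w5 tab lower_bushing upper_bushing module
```

```text
pos [ 0.4357 -0.1646  0.3294] toolx [ 9.e-04 -6.e-04 -1.e+00] tooly [-1.532e-01 -9.882e-01  4.000e-04] clock 8.7167 F [-0.7  0.   0.2]
world d [ 0.0143 -0.0554  0.0006]  units tool xyz [-0.021  2.1   -0.906]
tab [ 84.1 325.1] 0.93 [ 0.5257 -0.1823  0.1   ]
lower_bushing [ 88.8 238.5] 0.78 [ 0.5371 -0.0979  0.07  ]
upper_bushing [ 85.9 221.9] 0.8 [ 0.5368 -0.0948  0.115 ]
module [ 93.7 251.8] 0.73 [ 0.5365 -0.0963  0.    ]
```

View pics/w5.png

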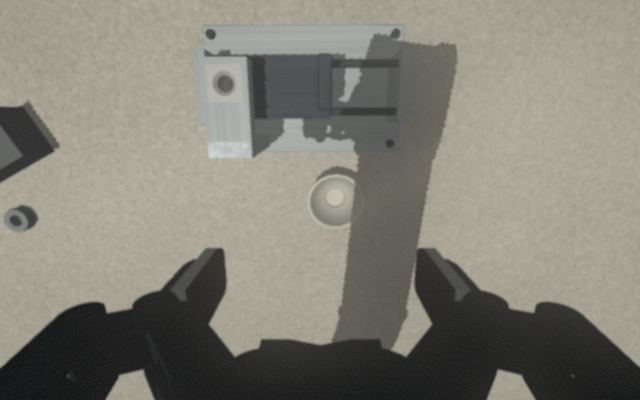

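The carriage is at its stop: the tab (325,84) and both bushings fit. Next, a look at the rod.

>>> arm_command:
  moves:
    - [[0,0,-1,0.15,0],[0,0,-1,0.15,0],[0,0,-1,0.15,0],[0,0,-1,0.15,0],[0,0,-1,0.15,0],[0,0,-1,0.15,0],[0,0,-1,0.15,0],[0,0,-1,0.15,0],[0,0,-1,0.15,0],[0,0,-1,0.15,0],[0,0,-1,0.15,0],[0,0,-1,0.15,0]]

```text
clock: 9.97
position: [0.4368, 0.14, 0.3289]
ee_rot: [-0.705, 0.054, 0.705, 0.054]
ft_force: [0.9, -0.1, -0.2]
grip_width: 1.0
```

>>> arm_command:
  moves:
    - [[0,0,-1,0.15,0],[0,0,-1,0.15,0],[0,0,-1,0.15,0],[0,0,-1,0.15,0],[0,0,0,0,0],[0,0,0,0,0]]

```text
clock: 10.47
position: [0.4371, 0.2412, 0.3287]
ee_rot: [-0.705, 0.053, 0.706, 0.054]
ft_force: [1.0, -0.2, 0.2]
grip_width: 1.005
```

```bash
python3 look.py w6 parts_block rod_center rod_grip short_rod_center
```

```text
pos [0.4371 0.2412 0.3287] toolx [-0.0012  0.0013 -1.    ] tooly [-0.1504 -0.9886 -0.0011] clock 10.4667 F [ 1.  -0.2  0.2]
world d [ 0.0129 -0.4612  0.0013]  units tool xyz [-0.077 18.159 -3.285]
parts_block [104.5 307.6] 0.61 [0.5144 0.2461 0.    ]
rod_center [121.9 267.1] 0.79 [0.5023 0.2835 0.09  ]
rod_grip [133.  250.2] 0.92 [0.4967 0.2858 0.16  ]
short_rod_center [ 80.4 346.9] 0.73 [0.5302 0.2005 0.055 ]
```

View pics/w6.png

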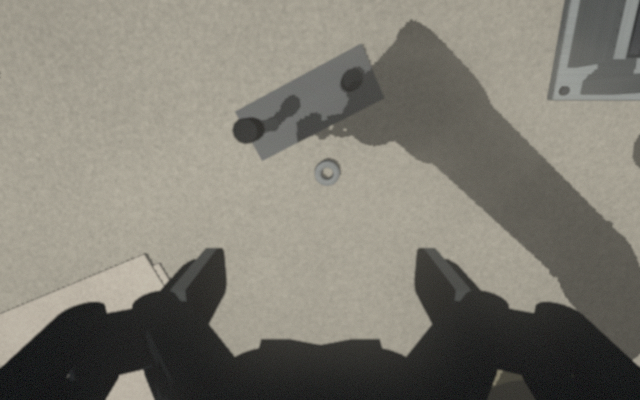

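Run:
```python
from h import *
i=manip.camera_info("wrist")
print(atz(i,(130,248),.175))
p=manip.camera("wrist"); c=p[105:155,220:280].astype(int).sum(2)
m=(c<120).astype(np.uint8); ys,xs=np.nonzero(m); print(m.sum(),xs.min()+220,xs.max()+220,ys.min()+105,ys.max()+105)
for r in c[::3,::3]: print(*["%3d"%v for v in r])
```

```text
[0.50042591 0.28054883 0.175     ]Traceback (most recent call last):
  File "<stdin>", line 5, in <module>
    return umr_minimum(a, axis, None, out, keepdims, initial, where)
ValueError: zero-size array to reduction operation minimum which has no identity
```

>>> arm_command:
  moves:
    - [[0,0,-0.5,-0.5,0],[0,0,-0.5,-0.5,0],[0,0,-0.5,-0.5,0],[0,0,-0.54,-0.7,0],[0,0.6,0,0,0],[0,0.6,0,0,0],[0,0.6,0,0,0],[0,0.5,0,0,0],[0,0,0,0,0],[0,0,0,0,0]]

```text
clock: 11.6
position: [0.4996, 0.2811, 0.2713]
ee_rot: [-0.705, 0.055, 0.705, 0.054]
ft_force: [-0.1, 0.1, 0.7]
grip_width: 1.001
```

```bash
python3 look.py w7 parts_block rod_center rod_grip short_rod_center
```

```text
pos [0.4996 0.2811 0.2713] toolx [-6.e-04 -6.e-04 -1.e+00] tooly [-1.541e-01 -9.881e-01  7.000e-04] clock 11.6 F [-0.1  0.1  0.7]
world d [-0.0496 -0.5011  0.0587]  units tool xyz [-2.335 20.112 -1.129]
parts_block [156.7 351. ] 0.56 [0.5149 0.2459 0.    ]
rod_center [198.3 316.1] 0.81 [0.4988 0.2856 0.09  ]
rod_grip [227.5 313.3] 0.67 [0.4995 0.2864 0.16  ]
short_rod_center [141.9 404.9] 0.98 [0.5288 0.2005 0.055 ]
```

View pics/w7.png

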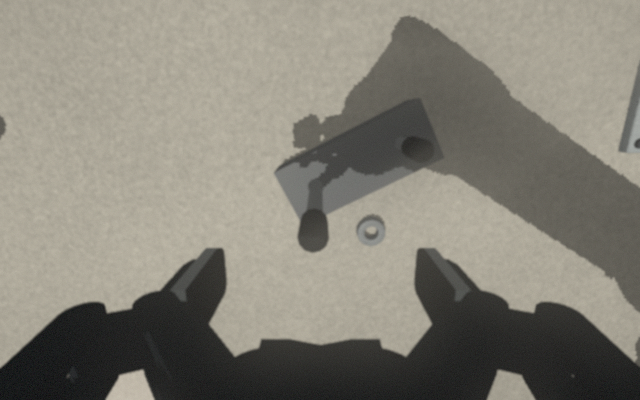

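Long rod's grip at (313,230), almost centred between the fingers. I'll descend and grip.

>>> arm_command:
  force: 50
  moves:
    - [[0,0.6,-0.17,0.05,0],[0,0.6,0,0,0],[0,0.6,0,0,0],[0,0.57,0,0,0],[0.5,0,0,0,0],[1,0,0,0,0],[1,0,0,0,0],[1,0,0,0,0],[1,0,0,0,0],[1,0,0,0,0],[1,0,0,0,0],[1,0,0,0,0]]

```text
clock: 12.85
position: [0.4994, 0.2861, 0.213]
ee_rot: [0.705, -0.054, -0.705, -0.055]
ft_force: [0.4, -0.4, 5.8]
grip_width: 0.197
```

```bash
python3 look.py w8 rod_center rod_grip
```

```text
pos [0.4994 0.2861 0.213 ] toolx [ 1.3e-03  3.0e-04 -1.0e+00] tooly [-1.537e-01 -9.881e-01 -5.000e-04] clock 12.85 F [ 0.4 -0.4  5.8]
world d [-0.0494 -0.5061  0.117 ]  units tool xyz [-4.691 20.306 -1.165]
rod_center [221.  321.6] 0.98 [0.4988 0.2865 0.09  ]
rod_grip [275.7 320.8] 0.9 [0.4982 0.2872 0.16  ]
```

View pics/w8.png

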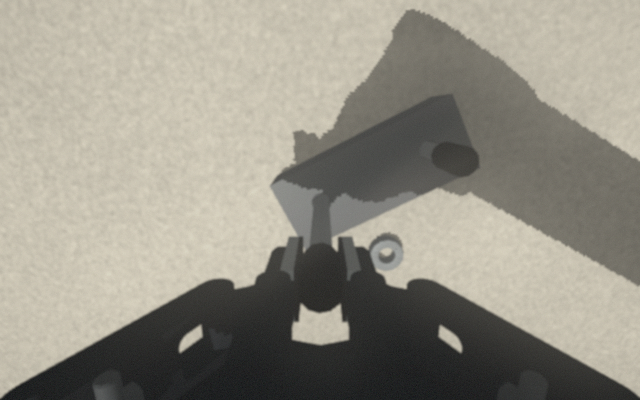

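The rod's grip is held at (320,275), opening about 17 mm. Lifting straight up.

>>> arm_command:
  moves:
    - [[1,-0.2,0,0,0],[1,-0.4,0,0,0],[1,-0.6,0,0,0],[1,-0.6,0,0,0],[1,-0.7,0,0,0],[1,-0.8,0,0,0],[1,-0.8,0,0,0],[1,-0.8,0,0,0],[1,-0.8,0,0,0],[1,-0.5,0,0,0],[1,0,0,0,0],[1,0,0,0,0]]

```text
clock: 14.0
position: [0.4989, 0.2861, 0.3671]
ee_rot: [0.705, -0.054, -0.705, -0.054]
ft_force: [-0.6, -1.0, -2.4]
grip_width: 0.189
```

```bash
cat > rod.py <<'E'
from h import *
import sys
i=manip.camera_info("wrist");o=manip.get_obs();p=manip.camera("wrist");cv2.imwrite(f"pics/{sys.argv[1]}.png",p[:,:,::-1])
M=R.from_quat(o["ee_rot"]).as_matrix();t=o["position"]
ideal=lambda d:t+M@np.array([d,0,0])
print("tcp",np.round(t,4),"toolx",np.round(M[:,0],4),"F",np.round(o["ft_force"],1),"w",o["grip_width"],o["clock"])
for q,d in(("rod_grip",.054),("rod_center",.124),("rod_end",.209)):
    for e in manip.pinpoint(q,"wrist")[:1]: print(q,np.round(e["pixel"],1),round(e["confidence"],2),"ideal px rc",np.round(proj(i,ideal(d))[0][::-1],1), np.round(atz(i,e["pixel"],ideal(d)[2])-ideal(d),4))
c=p[60:360,200:440]
cv2.imwrite(f"pics/{sys.argv[1]}z.png",cv2.resize(c[:,:,::-1],None,fx=2,fy=2,interpolation=cv2.INTER_CUBIC))
E
python3 rod.py w9
```

```text
tcp [0.4989 0.2861 0.3671] toolx [ 5.e-04  1.e-04 -1.e+00] F [-0.6 -1.  -2.4] w 0.18899085698488186 14.0
rod_grip [274.8 320.4] 0.95 ideal px rc [271.8 322.7] [-0.0013  0.0012  0.    ]
rod_center [219.1 320.3] 0.75 ideal px rc [219.4 321.8] [0.0004 0.001  0.    ]
rod_end [185.9 324.2] 0.9 ideal px rc [188.9 321.4] [ 0.0023 -0.003   0.    ]
```

View pics/w9z.png

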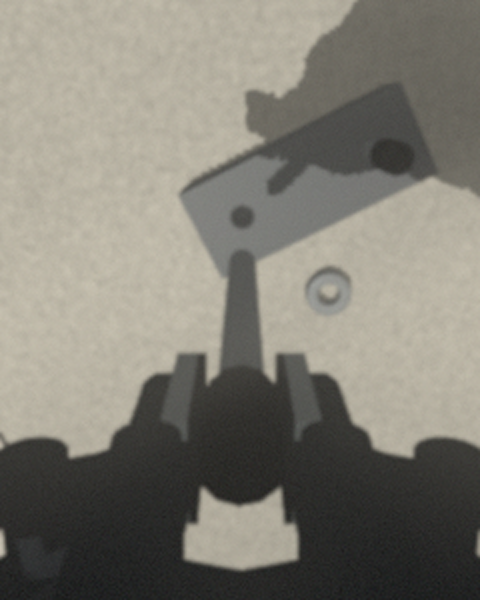

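The rod hangs straight, with its lower end at (320,187) against an ideal (321,189). Now carrying it over the upper bushing.

>>> arm_command:
  moves:
    - [[1,0,0.3,-0.08,0],[1,0,0.6,-0.15,0],[1,0,0.8,-0.2,0],[1,0,0.8,-0.2,0],[1,0,0.8,-0.2,0],[1,0,0.8,-0.2,0],[1,0,0.8,-0.2,0],[1,0,0.8,-0.2,0],[1,0,0.8,-0.2,0],[1,0,0.8,-0.2,0],[1,0,0.8,-0.2,0],[1,0,0.8,-0.2,0]]

```text
clock: 15.2
position: [0.5196, 0.0559, 0.3668]
ee_rot: [-0.705, 0.055, 0.705, 0.054]
ft_force: [0.7, -0.6, -1.5]
grip_width: 0.195
```

>>> arm_command:
  moves:
    - [[1,0,0.8,-0.2,0],[1,0,0.8,-0.2,0],[1,0,0.8,-0.2,0],[1,0,0.8,-0.2,0],[1,0,0.8,-0.2,0],[1,0,0.8,-0.2,0],[1,0,0.5,-0.15,0],[1,0,0.3,-0.08,0],[1,0,0,0,0],[1,0,0,0,0],[1,0,0,0,0]]

```text
clock: 16.12
position: [0.5338, -0.0848, 0.3672]
ee_rot: [0.705, -0.054, -0.705, -0.054]
ft_force: [0.1, 0.2, -2.0]
grip_width: 0.196
```

```bash
python3 rod.py w10; python3 look.py w11 upper_bushing rod_end;python3 -c "
from h import *
tool([.537,-.0965,.367])"
```

```text
tcp [ 0.5338 -0.0848  0.3672] toolx [ 1.e-04  4.e-04 -1.e+00] F [ 0.1  0.2 -2. ] w 0.19592853457958562 16.1167
rod_grip [275.3 317.2] 0.57 ideal px rc [271.7 322.7] [-0.0013  0.0026  0.    ]
rod_center [218.1 319.5] 0.86 ideal px rc [219.4 321.9] [0.0011 0.0014 0.    ]
rod_end [187.7 319. ] 0.76 ideal px rc [188.8 321.4] [0.0014 0.002  0.    ]
pos [ 0.5337 -0.0853  0.3673] toolx [ 1.e-04 -1.e-04 -1.e+00] tooly [-0.1521 -0.9884  0.    ] clock 16.3167 F [-0.8 -0.5 -1.4]
world d [-0.0837 -0.1347 -0.0373]  units tool xyz [1.49  5.833 2.491]
upper_bushing [173.5 327. ] 0.72 [ 0.5388 -0.0922  0.115 ]
rod_end [186.8 320.7] 0.58 [ 0.527  -0.0838  0.12  ]
pos [ 0.5338 -0.0859  0.3672] toolx [ 2.e-04 -1.e-04 -1.e+00] tooly [-1.530e-01 -9.882e-01  1.000e-04] clock 16.4667 F [ 0.1 -0.7 -1.6]
world d [ 0.0032 -0.0106 -0.0002]  units tool xyz [ 0.009  0.399 -0.193]
```

View pics/w10z.png

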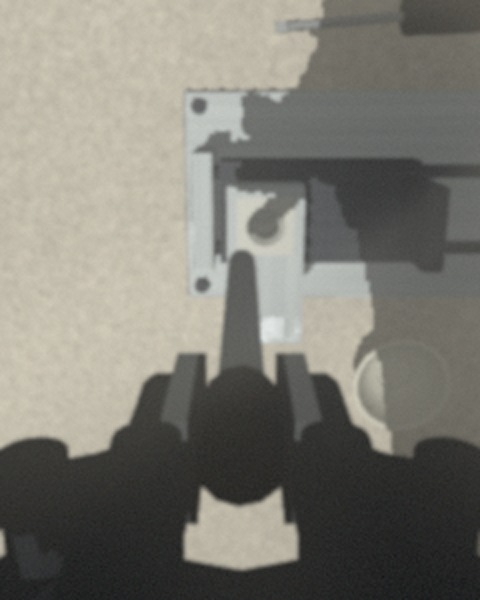

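Run:
```python
from h import *
i=manip.camera_info("wrist");o=manip.get_obs();t=o["position"];M=R.from_quat(o["ee_rot"]).as_matrix()
print(t,proj(i,[t[0],t[1],.115]),proj(i,[t[0],t[1],.158]))
for rc in((170,333),(172,333),(173.5,327)):
    w=atz(i,rc,.115);print(w,(M.T@(w-t))[1:]/.025)
p=manip.camera("wrist")[130:210,280:380,::-1]
p=cv2.convertScaleAbs(p,alpha=1.3)
cv2.imwrite("pics/w12z.png",cv2.resize(p,None,fx=7,fy=7,interpolation=cv2.INTER_CUBIC))
```

```text
[ 0.53375536 -0.08589392  0.36722932] [[321.17823353 179.17864405]] [[321.3259193  188.82646063]]
[ 0.54141178 -0.09944414  0.115     ] [ 0.48776601 -0.38382716]
[ 0.53934076 -0.09914214  0.115     ] [ 0.48850071 -0.30011337]
[ 0.53874571 -0.09277517  0.115     ] [ 0.24046058 -0.23763224]
```

View pics/w12z.png

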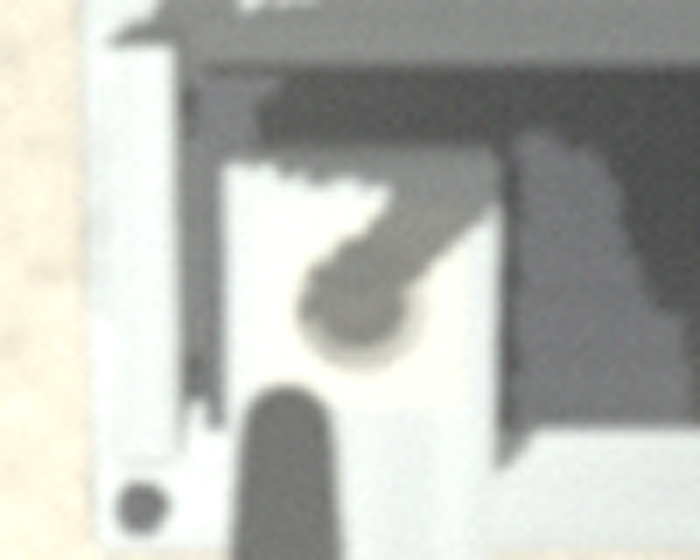

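Upper bore mouth is at about (331,173) and the rod tip at (321,188). Shifting by about 11 mm and lowering to just above the mouth.

>>> arm_command:
  moves:
    - [[1,0,0.2,-0.13,0],[1,0,0.21,-0.12,0],[1,0.4,0,0,0],[1,0.4,0,0,0],[1,0.4,0,0,0],[1,0,0,0,0],[1,0,0,0,0],[1,0,0,0,0]]

```text
clock: 17.18
position: [0.5384, -0.0971, 0.3372]
ee_rot: [0.705, -0.054, -0.705, -0.054]
ft_force: [-0.3, -0.6, -2.4]
grip_width: 0.197
```

```bash
python3 rod.py w13
python3 - <<'E'
from h import *
i=manip.camera_info("wrist");o=manip.get_obs();t=o["position"];print(proj(i,[t[0],t[1],.115]),proj(i,[t[0],t[1],t[2]-.209]))
p=manip.camera("wrist")[130:230,265:380,::-1]
p=cv2.convertScaleAbs(p,alpha=1.2)
cv2.imwrite("pics/w14z.png",cv2.resize(p,None,fx=6,fy=6,interpolation=cv2.INTER_CUBIC))
for n,a in(("scene",(130,230,230,370)),("top",(170,270,350,490))):
    p=manip.camera(n)[a[0]:a[1],a[2]:a[3],::-1]; cv2.imwrite(f"pics/{n}14.png",cv2.resize(p,None,fx=5.5,fy=5.5,interpolation=cv2.INTER_CUBIC))
E
```

```text
tcp [ 0.5384 -0.0971  0.3372] toolx [ 0.  0. -1.] F [-0.3 -0.6 -2.4] w 0.1972598328618524 17.1833
rod_grip [275.2 319. ] 0.64 ideal px rc [271.7 322.6] [-0.0014  0.0018  0.    ]
rod_center [220.1 321.3] 0.57 ideal px rc [219.4 321.8] [-0.0004  0.0004  0.    ]
rod_end [187.  320.3] 0.9 ideal px rc [188.9 321.3] [0.0019 0.0007 0.    ]
[[321.25114062 185.69449568]] [[321.30212616 189.03362634]]
```

View pics/w14z.png

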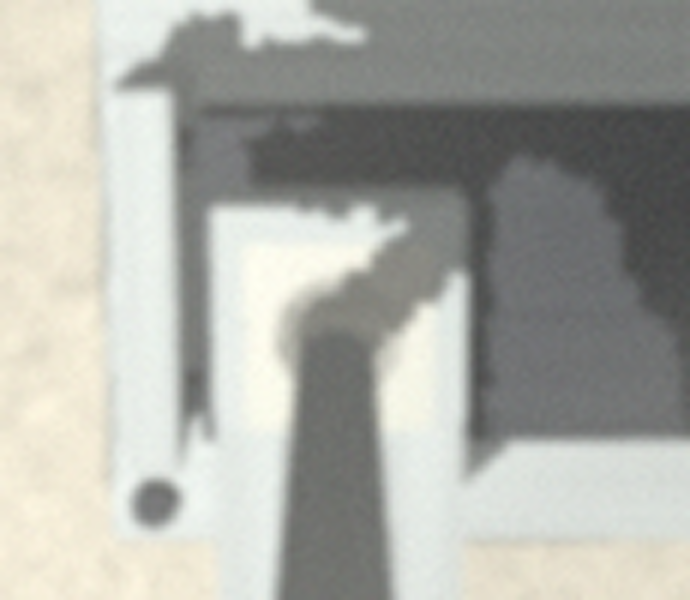

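View pics/scene14.png

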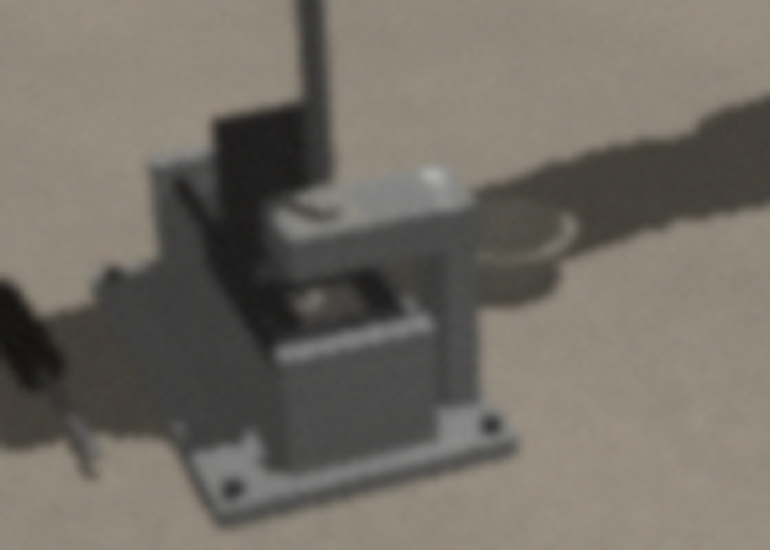

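The rod axis projects onto the bore centre (about (321,186)), with the tip within about 1 mm. Inserting slowly.

>>> arm_command:
  moves:
    - [[1,0.15,0,0,0],[1,0.15,0,0,0],[1,0.15,0,0,0],[1,0.15,0,0,0],[1,0.15,0,0,0],[1,0.15,0,0,0],[1,0.15,0,0,0],[1,0.15,0,0,0],[1,0,0,0,0]]

```text
clock: 18.28
position: [0.5381, -0.0974, 0.3062]
ee_rot: [-0.705, 0.054, 0.705, 0.054]
ft_force: [-0.1, 0.0, -2.8]
grip_width: 0.191
```

```bash
python3 rod.py w15
python3 - <<'E'
from h import *
for n,a in(("scene",(130,230,230,370)),):
    p=manip.camera(n)[a[0]:a[1],a[2]:a[3],::-1]; cv2.imwrite(f"pics/{n}15.png",cv2.resize(p,None,fx=5.5,fy=5.5,interpolation=cv2.INTER_CUBIC))
E
```

```text
tcp [ 0.5381 -0.0974  0.3062] toolx [-1.e-03  2.e-04 -1.e+00] F [-0.1  0.  -2.8] w 0.1911627456513166 18.2833
rod_grip [273.7 319.1] 0.89 ideal px rc [271.7 322.7] [-0.0007  0.0017  0.    ]
rod_center [219.6 321.1] 0.56 ideal px rc [219.4 321.9] [-0.0001  0.0005  0.    ]
rod_end [189.2 319.6] 0.62 ideal px rc [188.9 321.4] [-0.0001  0.0017 -0.    ]
```

View pics/scene15.png

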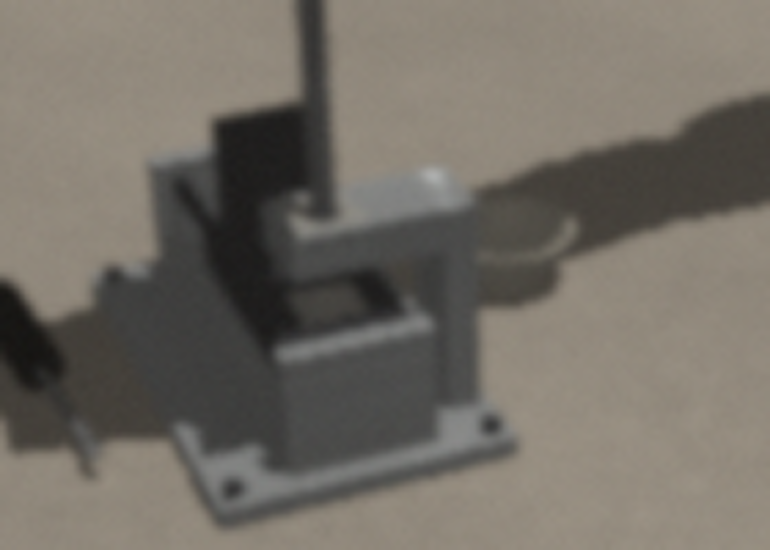

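View pics/w15z.png

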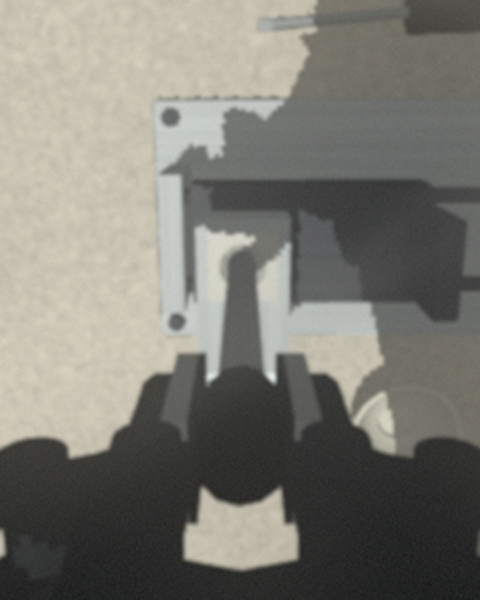

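The rod is in the upper bore with no contact force. Continuing.

>>> arm_command:
  moves:
    - [[1,0.12,0,0,0],[1,0.12,0,0,0],[1,0.12,0,0,0],[1,0.12,0,0,0],[1,0.12,0,0,0],[1,0.12,0,0,0],[1,0.12,0,0,0],[1,0.12,0,0,0],[1,0.12,0,0,0],[1,0.12,0,0,0],[1,0,0,0,0]]

```text
clock: 19.45
position: [0.5381, -0.0974, 0.2765]
ee_rot: [-0.705, 0.054, 0.705, 0.054]
ft_force: [0.0, 0.6, -2.4]
grip_width: 0.199
```

>>> arm_command:
  moves:
    - [[1,0.12,0,0,0],[1,0.12,0,0,0],[1,0.12,0,0,0],[1,0.12,0,0,0],[1,0,0,0,0]]

```text
clock: 19.87
position: [0.5381, -0.0974, 0.2644]
ee_rot: [-0.705, 0.054, 0.705, 0.054]
ft_force: [0.3, -0.8, -2.3]
grip_width: 0.196
```

>>> arm_command:
  moves:
    - [[1,0.13,0,0,0],[1,0.13,0,0,0],[1,0.13,0,0,0],[1,0.13,0,0,0],[1,0.13,0,0,0],[1,0.13,0,0,0],[1,0.13,0,0,0],[1,0.1,0,0,0],[1,0,0,0,0],[1,0,0,0,0],[1,0,0,0,0],[1,0,0,0,0]]

```text
clock: 20.87
position: [0.5384, -0.0974, 0.2401]
ee_rot: [0.705, -0.054, -0.705, -0.054]
ft_force: [0.5, 0.1, -2.0]
grip_width: 0.201
```

```bash
python3 rod.py w16
python3 - <<'E'
from h import *
I=manip.camera_info("scene");p=manip.camera("scene");a=(90,230,230,370)
cv2.imwrite("pics/scene16.png",cv2.resize(p[a[0]:a[1],a[2]:a[3],::-1],None,fx=4.2,fy=4.2,interpolation=cv2.INTER_CUBIC))
t=manip.get_obs()["position"]
for q,z in(("rod_grip",t[2]-.054),("rod_center",t[2]-.124),("lower_bushing",.07),("upper_bushing",.115),("tab",.1)):
    for d in manip.pinpoint(q,"scene")[:1]: print(q,d["pixel"],round(d["confidence"],2),atz(I,d["pixel"],z),"proj grip/top",proj(I,[t[0],t[1],t[2]-.054]))
I=manip.camera_info("top");p=manip.camera("top")
for q,z in(("screwdriver",.01),("spare_collar",.007),("screw_dish",0),("short_rod_center",.055)):
    for d in manip.pinpoint(q,"top")[:1]: print(q,np.round(atz(I,d["pixel"],z),4))
E
```

```text
tcp [ 0.5384 -0.0974  0.2401] toolx [ 4.e-04 -2.e-04 -1.e+00] F [ 0.5  0.1 -2. ] w 0.2012718780749847 20.8667
rod_grip [273.8 319.9] 0.65 ideal px rc [271.8 322.7] [-0.0008  0.0013 -0.    ]
rod_center [221.5 320.9] 0.64 ideal px rc [219.4 321.9] [-0.0013  0.0008  0.    ]
rod_grip [141.5, 289.8] 0.67 [ 0.53354152 -0.08818281  0.18598466] proj grip/top [[285.95862476 140.58623461]]
rod_center [210.5, 290.8] 0.7 [0.61545121 0.06133389 0.11598466] proj grip/top [[285.95862476 140.58623461]]
lower_bushing [186.7, 287.1] 0.95 [ 0.54479437 -0.09328358  0.07      ] proj grip/top [[285.95862476 140.58623461]]
upper_bushing [168.7, 285.5] 0.66 [ 0.54270404 -0.10002505  0.115     ] proj grip/top [[285.95862476 140.58623461]]
tab [157.9, 276.0] 0.86 [ 0.52320154 -0.19168083  0.1       ] proj grip/top [[285.95862476 140.58623461]]
spare_collar [0.437  0.2411 0.007 ]
short_rod_center [0.5295 0.199  0.055 ]
```

View pics/scene16.png

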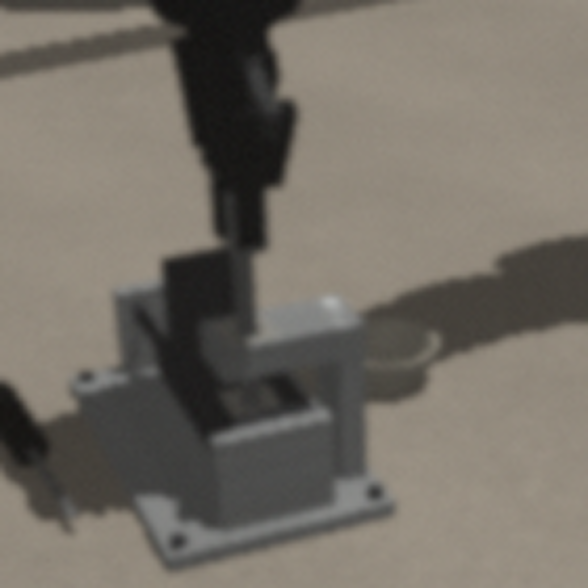

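View pics/w16.png

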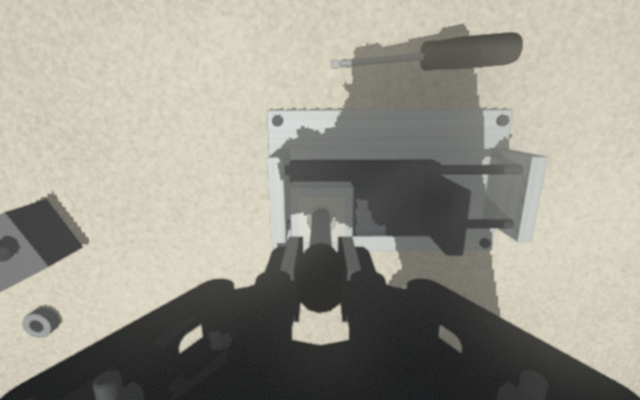

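The rod passed both bores with no force rise (Fz stayed around -2 N, its own weight) and didn't slip in the fingers. Its end is at z of about 0.032 m. Handing in.

```bash
python3 -c "
from workcell import manip
print(manip.hand_in()); o=manip.get_obs(); print(o['clock'],o['position'],o['ft_force'],o['grip_width'])"
```

```text
the job is handed in; nothing more can be done
None
the job is handed in; nothing more can be done
```

The job is handed in at about 21 s of the 64 s allowed; `hand_in` gives no verdict. The carriage is at its stop, and the long rod is threaded through both bushings and still gripped.

**What I did:**
- **Carriage:** I pinched the tab and dragged the carriage until it stopped moving, with about 18 N of reaction. I relaxed that before letting go.
- **Rod:** I took the long rod by its grip, lined it up over the upper bore with the wrist camera, and lowered it through both bushings.

**Last checks:**
- **Fit:** The side force stayed under 1 N the whole way down, and the vertical force stayed at the rod's weight. So the rod touched neither bushing noticeably.
- **Rod height:** The lower end is about 32 mm above the bench, worked out from the tool height and the grip position. I could not see it directly.
- **Rod position:** The rod is within about 1–2 mm of the tool axis, and the tool points straight down.
- **Grip:** The fingers are closed on the rod with a 50 N setting.

**Where checks disagreed or were missing:**
- **Scene camera:** Its last network readings for the rod and bushings were off by several mm or more, because the gripper partly hid them. The rod-centre reading was plainly wrong, so I relied on the wrist camera and the forces instead.
- **Bystanders:** In the last top view the short rod read where the wrist camera had seen it before the grasp. The collar read about 9 mm from its start, which I take as detection noise since the arm never went near it. The networks did not report the screwdriver or dish there. The last pictures show the screwdriver and dish beside the module as before, but I did not measure them.

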